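# Stroke the flip-top lids of a parts organiser shut

### The arm

A 7-joint arm with a two-finger parallel gripper is mounted at the origin on the work surface. World frame = base frame: x ahead of the robot, y to its left, z up, the work surface at z = 0. Lengths are in m, angles in rad, forces in N, time in s.
With the tool pointing down it reaches from about 0.4 to 0.875 m from the base axis. Payload 19.3 kg.
Tool frame: the origin (TCP) lies at the very end of the fingers, on their centre line; the grasp point (between the pads) lies 19 mm behind it; z points along the fingers, y is the direction in which the jaws open and shut (so a half turn about z gives the same grasp; the last joint's range is limited). The gripper opens to 85 mm and grips with 20 to 120 N. Pads are 22 mm wide; open, the fingers measure 114 mm over their backs; the gripper's body (76 mm by 85 mm) begins 54 mm behind the grasp point. The pads swing forward as they close: fully open they stand 13 mm farther back than shut.
Start: joints at [1.06, 0.521, -0.036, 1.599, 0.021, 1.021, -0.113], TCP at [0.267, -0.565, 0.231] pointing down, gripper open.
Joint ranges: [-2.91, 2.91], [-0.3, 2.13], [-1.5, 1.42], [0.17, 2.43], [-1.26, 4.41], [0.16, 1.93], [-2.52, 2.52]. Speed limits (rad/s): [1.89, 1.89, 2.39, 2.39, 3.01, 3.01, 3.01].

### API

Orientations are given as [roll, pitch, yaw] about the fixed x, y, z axes, in that order (R = Rz(yaw) Ry(pitch) Rx(roll)).
In Python, from workcell import bot, vision, job_done gives the robot as it stands.
- The arm moves only by the tool arm_command, never from a script. Its arguments are lists of equal length, an entry for each row: "gripper": the finger opening in cm, from 0 to 8.54; "slide": the shift along the tool's x, y, z in cm, a list of three; "turn": the turn, a rotation vector about the tool's x, y, z in degrees, a list of three. A call has 1 to 5 rows; each row is the pose to reach, as a shift and turn from the pose commanded when the call began, along the tool's axes at that moment; what a row does not reach only later rows make up. A row lasts 1/8 s, in which the tool goes at most 62.5 mm and 10.7 degrees, less where a joint would pass 70% of its speed; a pose out of reach is approached as far as the arm can. A call with a gripper value outside its range is refused whole. The fingers move at their own pace and stop on an object; "force" is the grip in N (left out, the last holds). Time passes only in rows, so rows that repeat a pose let the fingers close. It gives the time, the measured TCP pose, the force and the opening at its end, in the units of the state.
- bot.observe(): the state, without advancing time (a new reading comes with each control period).
- vision.grab_frame(name): name is "scene" or "top"; returns the picture (420x560x3 uint8, blue, green, red); there is no depth.
- vision.camera_model(name): a dict with "mtx" (3x3 intrinsics, pixels), "T" (4x4, takes a point from camera to world coordinates). Camera axes: x right, y down, z forward; pixel columns grow to the right and rows downward; lengths in m; the calibration is good to about 2 mm. A picture is of the moment at which its call begins. camera_model takes no time and is no camera call.
- job_done(): hands the job in, once; it reports no verdict.
The state is a dict: "clock": time; "qpos": joint angles; "qd": joint speeds; "joint_efforts": joint torques, N m; "position": TCP position; "tool_rot": TCP orientation; "force": force on the tool from outside, world axes, zero at the start; "moment": the same for the moment, N m; "grip_width": finger opening in m.
Only numpy, scipy, OpenCV 4.12 (cv2) and the standard library are available. Lean on these libraries where they do the work, as an engineer would, in place of code of your own. Each camera call takes 0.05 s, during which the arm holds its last target. There are 200 camera calls.

### The job

The lids of the small-parts organiser have been left standing open: run your fingertips lightly along the row of box tops, from the end of the row where the hinges face to the end where the catches face, so that the lids fold down in turn and all five lie shut. Be gentle, leave the organiser standing where it is without picking it up or shoving it along, and leave the other things on the table alone.

Things in the scene. Friction and masses are not known exactly. Their poses are not given: they have to be found in the camera images.
- organiser: loose parts organiser, 1.3 to 2 kg: grey tray 258 long (x), 58 wide (y), holding five clear flip-top boxes in one row along x (46 by 48, centres 50 apart at x -100 to 100). Origin: centre of underside, z up. Each lid is hinged along y at the -x end of its box, catch tab at +x: a stroke towards +x folds lids down, the other way catches their edges. Shut lids are level, 38.8 high; tray ends 26 high.
- lid0 (a joint): opening angle in rad of the first lid counted from the organiser's -x end (hinge at organiser x = -123, 36.5 high); 0 = shut, grows as the free edge rises, stop at 1.9. Lid 48 long from hinge to free edge, 47 wide, 2.5 thick. Light lid (12 g): hinge friction holds it up at 0.6 and above; pushed below about 0.5 it falls shut by its own weight within half a second.
- lid1 (a joint): opening angle in rad of the second lid counted from the organiser's -x end (hinge at organiser x = -73, 36.5 high); 0 = shut, grows as the free edge rises, stop at 1.9. Lid 48 long from hinge to free edge, 47 wide, 2.5 thick. Light lid (12 g): hinge friction holds it up at 0.6 and above; pushed below about 0.5 it falls shut by its own weight within half a second.
- lid2 (a joint): opening angle in rad of the third lid counted from the organiser's -x end (hinge at organiser x = -23, 36.5 high); 0 = shut, grows as the free edge rises, stop at 1.9. Lid 48 long from hinge to free edge, 47 wide, 2.5 thick. Light lid (12 g): hinge friction holds it up at 0.6 and above; pushed below about 0.5 it falls shut by its own weight within half a second.
- lid3 (a joint): opening angle in rad of the fourth lid counted from the organiser's -x end (hinge at organiser x = 27, 36.5 high); 0 = shut, grows as the free edge rises, stop at 1.9. Lid 48 long from hinge to free edge, 47 wide, 2.5 thick. Light lid (12 g): hinge friction holds it up at 0.6 and above; pushed below about 0.5 it falls shut by its own weight within half a second.
- lid4 (a joint): opening angle in rad of the fifth lid counted from the organiser's -x end (hinge at organiser x = 77, 36.5 high); 0 = shut, grows as the free edge rises, stop at 1.9. Lid 48 long from hinge to free edge, 47 wide, 2.5 thick. Light lid (12 g): hinge friction holds it up at 0.6 and above; pushed below about 0.5 it falls shut by its own weight within half a second.
- row_start (a point): point on the organiser's centre line at the level of the shut lids' tops (38.8 above its underside), at the hinge end of the first box (organiser x = -123)
- row_end (a point): the same at the catch end of the last box (organiser x = +125)
- tape: bystander: a roll of clear adhesive tape lying flat, 72 across, 19 high; origin at the centre of its underside
- spool: bystander: a small wooden thread spool standing upright, 28 across, 30 high; origin at the centre of its underside
- screwdriver: bystander: a screwdriver lying on the table, about 160 long, its length along its x, about 30 high at the handle
- mug: bystander: a white mug, 80 across, 92 high; origin at the centre of its underside
- glue: bystander: a white glue bottle, 42 across, 120 high; origin at the centre of its underside
- cases: bystander: a stack of three clear disc cases lying flat, 142 by 125, 30 high; origin at the centre of its underside
- stapler: bystander: a black stapler, 125 long, 34 wide, 47 high; origin at the centre of its underside

How it is judged:
On the way, in this order (a step that is already met when the one before it is completed fails the run):
1. the first (hinge-end) lid is shut (value of joint lid0 below 0.06 rad), for 0.05 s.
2. the middle lid is shut (value of joint lid2 below 0.06 rad), for 0.05 s.
3. the last (catch-end) lid is shut (value of joint lid4 below 0.06 rad), for 0.05 s.
At the end, for the whole second after the job is handed in: All five lids are shut (each within 0.06 rad, under 3 mm at its free edge), the organiser stands flat and still within 30 mm of where it began, and every bystander is within 30 mm of its start (value of joint each of lid0, lid1, lid2, lid3, lid4 below 0.06 rad and distance of each of organiser, tape, spool, screwdriver, mug, glue, cases, stapler from where it was at the start of the episode below 0.03 m and angle between organiser's own z axis and vertical below 0.05 rad and linear speed of organiser below 0.01 m/s); the robot touches nothing.
It fails at once if the organiser is shoved more than 30 mm from its place (distance of organiser from where it was at the start of the episode above 0.03 m).
It fails at once if the organiser is lifted or tipped (height (world z) of organiser above 0.008 m or angle between organiser's own z axis and vertical above 0.12 rad).
It fails at once if the organiser is pressed hard (over 30 N) (contact force between any of the fingers, the arm and organiser above 30 N).
It fails at once if another thing on the table is moved more than 30 mm (distance of any of tape, spool, screwdriver, mug, glue, cases, stapler from where it was at the start of the episode above 0.03 m).
It also fails if it takes over 40 s, if anything falls off the work surface, if the arm or the gripper's body presses on something with over 40 N, if the wrist force passes 120 N, or if a joint passes its speed limit or range.

## Working session

There is one attempt and no reset: what is moved stays moved. The work goes in short steps, Python scripts to look and compute and a tool call to move; the robot and the scene stay as the last step left them, time stands still between calls to the robot, and variables do not carry over. Pictures are saved under pics/ and viewed, about 8 in all and at most 12, crops included, and the job is handed in when it is done.

Besides the shell and the picture viewer there is one more tool, called after "Request:" as name(argument=value, ...) on one line, values as JSON. arm_command: Moves the arm, as the interface text tells. Its arguments: {"type":"object","properties":{"gripper":{"type":"array","items":{"type":"number"}},"slide":{"type":"array","items":{"type":"array","items":{"type":"number"}}},"turn":{"type":"array","items":{"type":"array","items":{"type":"number"}}},"force":{"type":"number"}},"required":["gripper","slide","turn"]}

```bash
ls; mkdir -p pics; python3 - <<'E'
from workcell import bot, vision
import cv2
print(bot.observe())
for n in("scene","top"):
    cv2.imwrite(f"pics/{n}0.png",vision.grab_frame(n)); m=vision.camera_model(n); print(n,m["mtx"],m["T"])
E
```

```text
pics
{'clock': 0.0, 'qpos': array([ 1.05979382,  0.52199874, -0.03634355,  1.59996565,  0.02120068,
        1.0211121 , -0.11281364]), 'qd': array([-0.00079169,  0.00044794,  0.00150489,  0.00065517,  0.00132255,
       -0.00147541,  0.00041442]), 'joint_efforts': array([ 4.04255172e-05, -9.27131510e+01,  1.97994389e+00, -3.69939709e+01,
        1.77733542e-02,  8.19994777e-03, -1.75425464e-05]), 'position': array([ 0.26650524, -0.56497731,  0.23075024]), 'tool_rot': array([-3.14049608e+00,  7.05567643e-05,  4.40792521e-01]), 'force': array([ 0.54969903, -0.9721358 ,  0.29083035]), 'moment': array([-0.00187335,  0.07288474,  0.05421285]), 'grip_width': 0.08529192094592006}
scene [[540.13431915   0.         277.7700833 ]
 [  0.         540.13431915 206.15409657]
 [  0.           0.           1.        ]] [[-0.70917464  0.47101214 -0.52461308  1.24601974]
 [ 0.7049516   0.46242812 -0.53777641  0.69084289]
 [-0.01070338 -0.75120423 -0.65998306  0.93476485]
 [ 0.          0.          0.          1.        ]]
top [[461.64146607   0.         276.56909223]
 [  0.         461.64146607 205.04430698]
 [  0.           0.           1.        ]] [[-0.00246755 -0.99176019  0.12808446  0.37896259]
 [-0.99998002  0.00170183 -0.0060873  -0.00819224]
 [ 0.00581917 -0.12809692 -0.99174458  1.41663618]
 [ 0.          0.          0.          1.        ]]
```

View pics/top0.png

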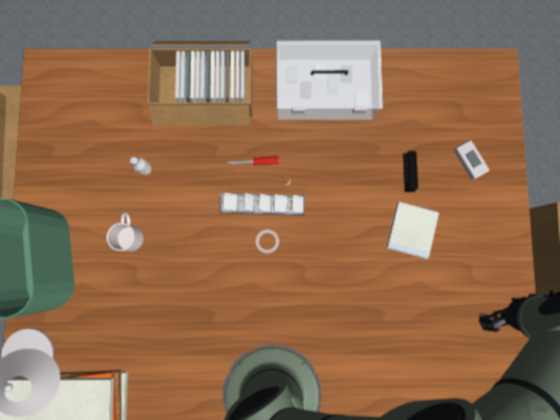

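View pics/scene0.png

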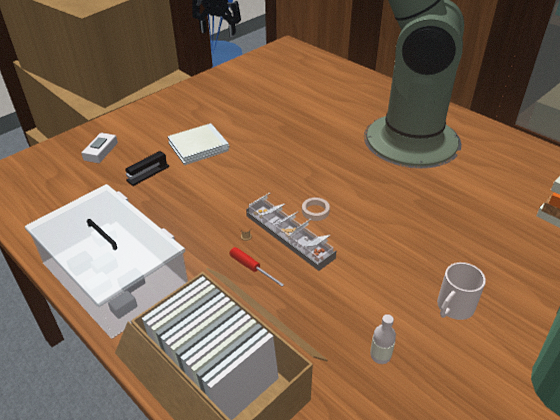

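```bash
python3 - <<'E'
import cv2,numpy as np
t=cv2.imread("pics/top0.png")[150:260,205:320]; s=cv2.imread("pics/scene0.png")[180:280,230:345]
t=cv2.resize(t,None,fx=6,fy=5.2,interpolation=cv2.INTER_CUBIC)
cv2.imwrite("pics/topc.png",cv2.resize(cv2.imread("pics/top0.png")[150:250,205:320],None,fx=6,fy=6,interpolation=cv2.INTER_CUBIC))
cv2.imwrite("pics/scec.png",cv2.resize(s,None,fx=6,fy=6,interpolation=cv2.INTER_CUBIC))
E
```

```text
(no output)
```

View pics/topc.png

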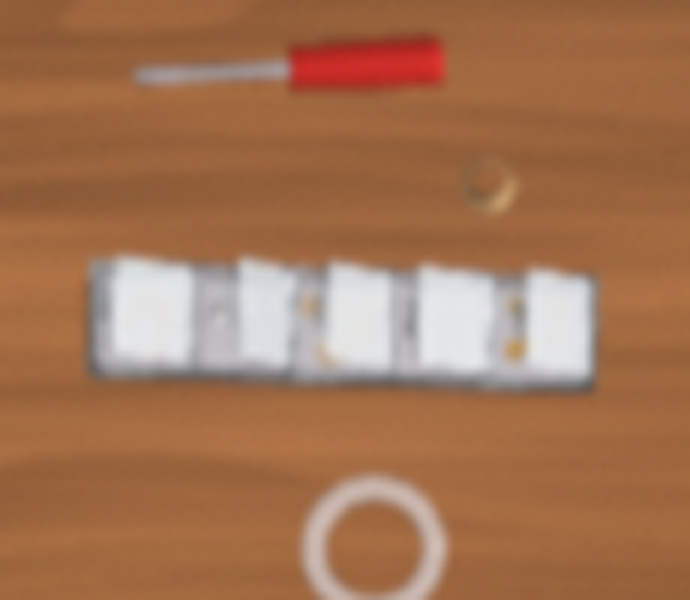

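View pics/scec.png

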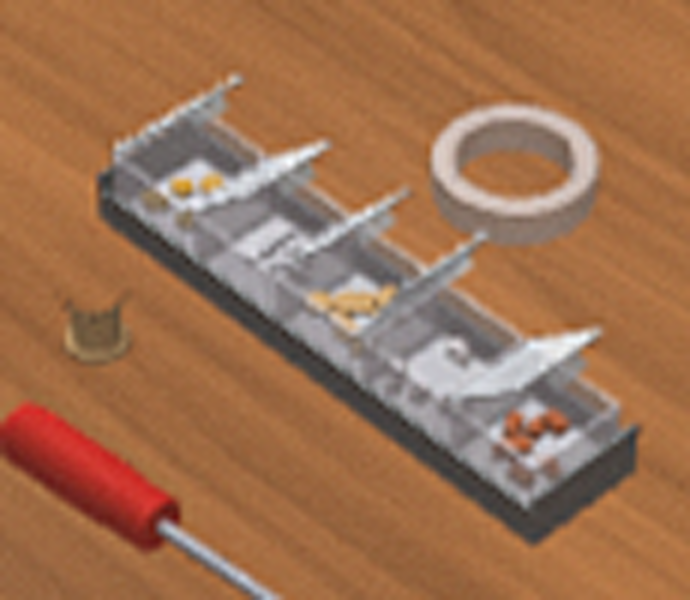

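```bash
cat > h.py <<'E'
from workcell import bot, vision
import numpy as np
from scipy.optimize import least_squares
from scipy.spatial.transform import Rotation as R
M={n:vision.camera_model(n) for n in("scene","top")}
def proj(n,P):
    T=np.linalg.inv(M[n]["T"]); c=T[:3,:3]@P+T[:3,3]; u=M[n]["mtx"]@c; return u[:2]/u[2]
def crop(n,p): return np.array(p)/6+((230,180) if n=="scene" else (205,150))
E
python3 - <<'E'
from h import *
obs=[("scene",(533,543),(129,-29,0)),("scene",(640,455),(129,29,0)),("scene",(100,212),(-129,-29,0)),("scene",(103,175),(-129,-29,26)),("scene",(637,428),(129,29,26)),
("top",(90,377),(129,29,0)),("top",(595,390),(-129,29,0)),("top",(90,262),(129,-29,26)),("top",(597,270),(-129,-29,26))]
def W(q,p): return R.from_euler("z",q[3]).apply(np.array(p)/1000)+q[:3]
f=lambda q:np.concatenate([proj(n,W(q,p))-crop(n,c) for n,c,p in obs])
s=least_squares(f,[.55,0,0,1.57]); q=s.x; print(q); print(s.fun.reshape(-1,2).round(1))
np.save("q.npy",q); q=q.copy(); 
for p in((-123,0,38.8),(125,0,38.8)): print(p,W(q,p))
L=[[(120,150),(235,78)],[(190,210),(325,145)],[(285,265),(405,192)],[(375,315),(485,237)],[(460,395),(600,330)]]
T=[[(530,268),(527,368)],[(420,265),(420,368)],[(330,262),(328,365)],[(240,260),(243,360)],[(115,258),(113,355)]]
for i in range(5):
    h=-123+50*i
    for n,l in(("scene",[(L[i][1],24)]),("top",[(T[i][0],-24),(T[i][1],24)])):
        g=lambda a:np.concatenate([proj(n,W(q,(h+48*np.cos(a[0]),y,37.5+48*np.sin(a[0]))))-crop(n,c) for c,y in l])
        print(i,n,[ (round(r.x[0],2),round(r.cost,1)) for r in [least_squares(g,[a]) for a in(.7,1.4)]])
# spool, tape base centre
for n,c in(("spool",(489,185)),("tape",(375,547)),("sd",(440,62))):
    u=crop("top",c); d=M["top"]["T"][:3,:3]@np.linalg.solve(M["top"]["mtx"],[*u,1]); t=M["top"]["T"][:3,3]; print(n,t-d*(t[2]-.015)/d[2])
E
```

```text
[5.61730022e-01 2.83435619e-02 2.82852995e-04 1.54101868e+00]
[[ 0.2 -0.2]
 [-0.6  1.8]
 [-0.4  0.6]
 [-1.4 -0.8]
 [ 0.6 -1.4]
 [-0.2  0.4]
 [-0.7  0.6]
 [-0.3 -0.3]
 [-0.1  0.8]]
(-123, 0, 38.8) [ 0.55806791 -0.09460191  0.03908285]
(125, 0, 38.8) [0.56545168 0.15328815 0.03908285]
0 scene [(np.float64(0.83), np.float64(2.3)), (np.float64(0.83), np.float64(2.3))]
0 top [(np.float64(0.9), np.float64(0.1)), (np.float64(0.9), np.float64(0.1))]
1 scene [(np.float64(0.72), np.float64(1.9)), (np.float64(0.72), np.float64(1.9))]
1 top [(np.float64(0.82), np.float64(0.4)), (np.float64(0.82), np.float64(0.4))]
2 scene [(np.float64(0.84), np.float64(1.9)), (np.float64(0.84), np.float64(1.9))]
2 top [(np.float64(0.97), np.float64(0.5)), (np.float64(0.97), np.float64(0.5))]
3 scene [(np.float64(1.01), np.float64(1.7)), (np.float64(1.01), np.float64(1.7))]
3 top [(np.float64(1.15), np.float64(0.6)), (np.float64(1.15), np.float64(0.6))]
4 scene [(np.float64(0.71), np.float64(1.0)), (np.float64(0.71), np.float64(1.0))]
4 top [(np.float64(0.82), np.float64(0.1)), (np.float64(0.82), np.float64(0.1))]
spool [ 0.63518834 -0.0475961   0.015     ]
tape [0.44965425 0.01096121 0.015     ]
sd [ 0.69974521 -0.02261016  0.015     ]
```

Request:
arm_command(gripper=[0, 0, 0, 0, 0], slide=[[3, -1.8, 0], [7.5, -4.4, 0], [12.5, -7.4, 0], [17.5, -10.4, 0], [22, -13, 0]], turn=[[0, 0, 0], [0, 0, 0], [0, 0, 0], [0, 0, 0], [0, 0, 0]], force=20)

```text
clock: 0.72
position: [0.411, -0.3519, 0.2312]
tool_rot: [-3.141, -0.0, 0.441]
force: [0.7, -0.5, 0.0]
grip_width: 0.0
```

Request:
arm_command(gripper=[0, 0, 0, 0, 0], slide=[[4.5, -2.7, 0], [9.5, -5.6, 0], [14.5, -8.6, 0], [19.5, -11.5, 0], [22.5, -13.3, 0]], turn=[[0, 0, 5], [0, 0, 11], [0, 0, 17], [0, 0, 23], [0, 0, 27]])

```text
clock: 1.35
position: [0.5581, -0.1346, 0.231]
tool_rot: [-3.141, 0.0, -0.031]
force: [0.1, -0.9, 1.1]
grip_width: -0.0001
```

Request:
arm_command(gripper=[0, 0], slide=[[0, 0, 0], [0, 0, 0]], turn=[[0, 0, 0], [0, 0, 0]])

```text
clock: 1.6
position: [0.5564, -0.1382, 0.2311]
tool_rot: [3.141, 0.001, -0.03]
force: [-0.0, -0.1, 0.8]
grip_width: -0.0003
```

Request:
arm_command(gripper=[0, 0, 0, 0, 0], slide=[[0, 0, 4], [0, 0, 9], [0, 0, 14], [0, 0, 17.4], [0, 0, 17.4]], turn=[[0, 0, 0], [0, 0, 0], [0, 0, 0], [0, 0, 0], [0, 0, 0]])

```text
clock: 2.22
position: [0.555, -0.1385, 0.0556]
tool_rot: [-3.141, 0.004, -0.032]
force: [-0.4, 0.6, -0.1]
grip_width: 0.0002
```

```bash
python3 - <<'E'
from h import *
import cv2
print(bot.observe()["position"],bot.observe()["force"])
s=vision.grab_frame("scene")[150:280,210:345]; t=vision.grab_frame("top")[150:250,205:345]
cv2.imwrite("pics/a.png",np.hstack([cv2.resize(s,(415,400),interpolation=2),cv2.resize(t,(384,400*100//146),interpolation=2).copy() if 0 else cv2.copyMakeBorder(cv2.resize(t,(384,274),interpolation=2),0,126,0,0,0)]))
E
```

```text
[ 0.55498449 -0.13854468  0.05556669] [-0.42381955  0.61217994 -0.06800374]
```

View pics/a.png

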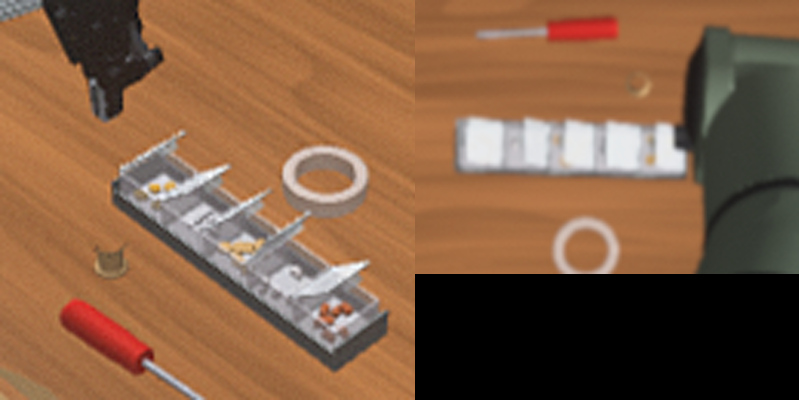

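Request:
arm_command(gripper=[0, 0, 0, 0, 0], slide=[[0, 0, 0.9], [0, -1, 0.9], [0, -2.2, 0.9], [0, -3.4, 0.9], [0, -4.5, 0.9]], turn=[[0, 0, 0], [0, 0, 0], [0, 0, 0], [0, 0, 0], [0, 0, 0]])

```text
clock: 2.95
position: [0.5584, -0.0913, 0.0485]
tool_rot: [-3.141, -0.0, -0.03]
force: [0.8, -1.1, 0.3]
grip_width: 0.0002
```

Request:
arm_command(gripper=[0, 0, 0, 0, 0], slide=[[0, -1, 0], [0, -2, 0], [0, -3, 0], [0, -4, 0], [0, -4, 0]], turn=[[0, 0, 0], [0, 0, 0], [0, 0, 0], [0, 0, 0], [0, 0, 0]])

```text
clock: 3.58
position: [0.5596, -0.0517, 0.0483]
tool_rot: [-3.141, -0.0, -0.029]
force: [0.7, -0.4, -0.4]
grip_width: -0.0005
```

```bash
python3 - <<'E'
from h import *
import cv2
print(bot.observe()["position"],bot.observe()["force"])
s=vision.grab_frame("scene")[150:280,210:345]
cv2.imwrite("pics/b.png",cv2.resize(s,(540,520),interpolation=2))
E
```

```text
[ 0.55956987 -0.05165064  0.0482921 ] [ 0.70402389 -0.44722411 -0.35070917]
```

View pics/b.png

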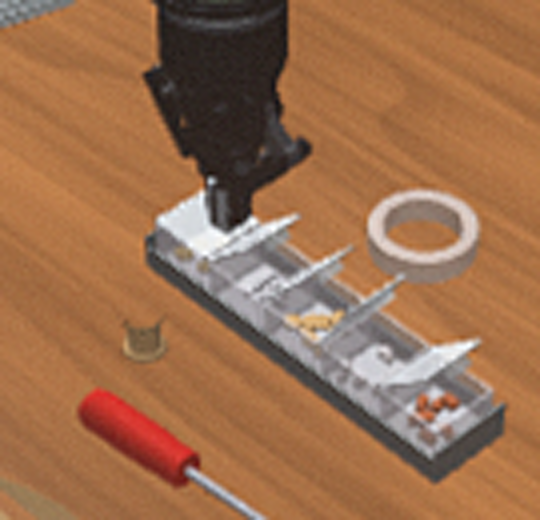

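Lid0 lies shut under the tip (about 190,225), the other lids are still up, the knuckle clears them, and the force is under 1 N. I'll continue the stroke.

Request:
arm_command(gripper=[0, 0, 0, 0, 0], slide=[[0, -1, 0], [0, -2, 0], [0, -3, 0], [0, -4, 0], [0, -5, 0]], turn=[[0, 0, 0], [0, 0, 0], [0, 0, 0], [0, 0, 0], [0, 0, 0]])

```text
clock: 4.25
position: [0.561, -0.0018, 0.0483]
tool_rot: [-3.142, 0.0, -0.03]
force: [0.0, -0.4, -0.0]
grip_width: 0.0002
```

Request:
arm_command(gripper=[0, 0, 0, 0, 0], slide=[[0, -1, 0], [0, -2, 0], [0, -3, 0], [0, -4, 0], [0, -5, 0]], turn=[[0, 0, 0], [0, 0, 0], [0, 0, 0], [0, 0, 0], [0, 0, 0]])

```text
clock: 4.88
position: [0.5626, 0.048, 0.0483]
tool_rot: [3.142, 0.0, -0.031]
force: [0.3, 0.7, 0.4]
grip_width: 0.0002
```

Request:
arm_command(gripper=[0, 0, 0, 0, 0], slide=[[0, -1, 0], [0, -2, 0], [0, -3, 0], [0, -4, 0], [0, -4, 0]], turn=[[0, 0, 0], [0, 0, 0], [0, 0, 0], [0, 0, 0], [0, 0, 0]])

```text
clock: 5.5
position: [0.5637, 0.0884, 0.0483]
tool_rot: [-3.141, 0.0, -0.029]
force: [0.5, -0.6, 0.3]
grip_width: 0.0002
```

```bash
python3 - <<'E'
from h import *
import cv2
print(bot.observe()["position"],bot.observe()["force"])
s=vision.grab_frame("scene")[150:280,210:345]
cv2.imwrite("pics/c.png",cv2.resize(s,(540,520),interpolation=2))
E
```

```text
[0.56372445 0.08836439 0.04827273] [ 0.52484183 -0.58486456  0.2877904 ]
```

View pics/c.png

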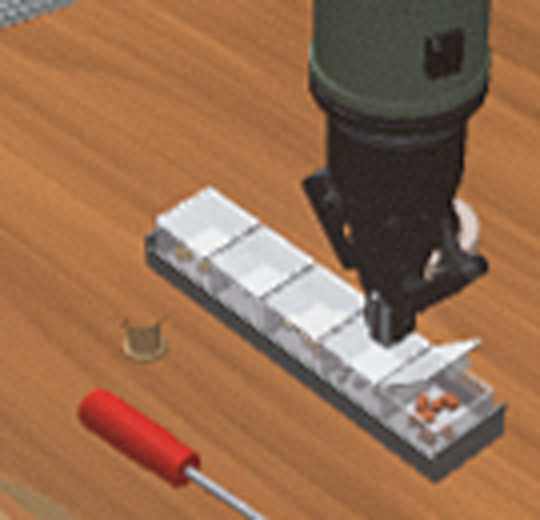

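Lids 0–3 are shut and only lid4 (about 430,365) is still up. I'll finish the stroke, then lift.

Request:
arm_command(gripper=[0, 0, 0, 0, 0], slide=[[0, -1, 0], [0, -2, 0], [0, -3, 0], [0, -4, 0], [0, -5, 0]], turn=[[0, 0, 0], [0, 0, 0], [0, 0, 0], [0, 0, 0], [0, 0, 0]])

```text
clock: 6.18
position: [0.5653, 0.1381, 0.0483]
tool_rot: [-3.142, 0.0, -0.03]
force: [0.5, -0.9, -1.2]
grip_width: -0.0003
```

Request:
arm_command(gripper=[0, 0, 0, 0, 0], slide=[[0, -1, 0], [0, -2, 0], [0, -3, 0], [0, -4, 0], [0, -5, 0]], turn=[[0, 0, 0], [0, 0, 0], [0, 0, 0], [0, 0, 0], [0, 0, 0]])

```text
clock: 6.8
position: [0.5668, 0.1879, 0.0483]
tool_rot: [3.142, 0.0, -0.031]
force: [-0.4, 1.3, -0.5]
grip_width: -0.0
```

Request:
arm_command(gripper=[0, 0, 0, 0, 0], slide=[[0, 0, -1], [0, 0, -4], [0, 0, -8], [0, 0, -12], [0, 0, -12]], turn=[[0, 0, 0], [0, 0, 0], [0, 0, 0], [0, 0, 0], [0, 0, 0]])

```text
clock: 7.42
position: [0.5683, 0.1873, 0.1719]
tool_rot: [-3.14, -0.005, -0.031]
force: [-0.0, -0.9, -0.0]
grip_width: 0.0
```

```bash
python3 - <<'E'
from h import *
import cv2
print(bot.observe()["position"],bot.observe()["force"])
s=vision.grab_frame("scene"); cv2.imwrite("pics/d0.png",s)
a=cv2.resize(s[150:280,210:345],(415,400),interpolation=2)
b=cv2.resize(cv2.imread("pics/scene0.png")[150:280,210:345],(385,400),interpolation=2)
cv2.imwrite("pics/d.png",cv2.resize(s[150:280,210:345],(540,520),interpolation=2))
d=cv2.absdiff(s,cv2.imread("pics/scene0.png")).max(2)>40
n,l,st,c=cv2.connectedComponentsWithStats(d.astype("uint8")); print(st[1:][st[1:,4]>15])
E
```

```text
[0.56831266 0.18728524 0.17187374] [-0.01223622 -0.94732961 -0.00800903]
[[  206     0    35    35   647]
 [  315     0    85   219 11318]
 [  444     0    10     5    24]
 [  404     7    52    21   222]
 [  456     8    13    57   279]
 [  201    21     2    12    20]
 [  403    33    52    46  1206]
 [  250   192    68    50  1001]
 [  306   234    27    23   257]]
```

View pics/d.png

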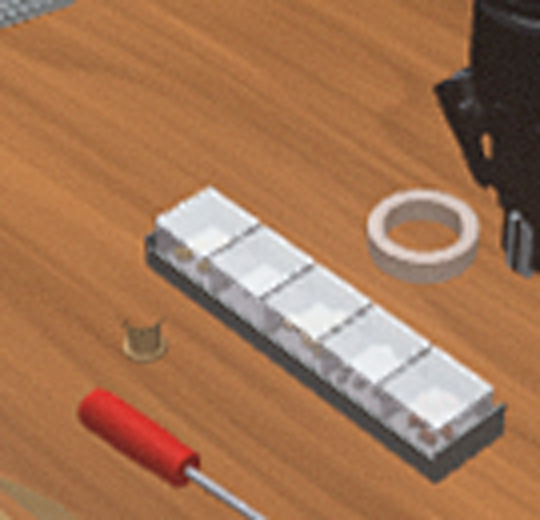

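All five lids lie level, the tray is where it was, the other things haven't changed, and the arm is clear. I'm handing in.

```bash
python3 -c "
from workcell import job_done
print(job_done())"
```

```text
the job is handed in; nothing more can be done
None
```

All five lids are shut, and I handed the job in at about 7.5 s on the robot's clock. I made one stroke with the fingers closed, about 9 mm above the level of the shut lids, from the hinge end to the catch end, and then lifted clear.

- **Order:** pictures taken during the stroke showed lid0 shut first, then lids 1 to 3 shut with lid4 still up, then all five level at the end.
- **Force:** the wrist readings at the end of each move stayed within about 2 N, close to the noise. I did not read the force between those points.
- **Organiser and other things:** comparing the scene picture before and after showed changes only at the lids and the arm. The tray, tape, spool and screwdriver look unmoved.
- **Disagreement:** the two cameras differed by about 0.1 rad on the starting lid angles, which made no difference to the stroke. The tray's height and position fitted to within 2 pixels. No other check failed.

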